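# Fit the tiffin's double lid and lift off the outer cover alone

### The job

The tiffin's double lid is parked on the low aluminium pencil tin: take the pair by the steel knob of the inner lid, lift both lids off together, and lower them gently onto the open green tiffin until the inner lid is fully seated, then let go of the knob. Then take the outer cover by its collar and lift it straight up alone, clear of the knob, leaving the inner lid seated and undisturbed. Finish while still holding the cover level and still in the gripper, in the air directly above the tiffin, touching nothing else, and do not shift or tip the tin, the tiffin or the other things on the desk.

Things in the scene. Friction and masses are not known exactly. Their poses are not given: they have to be found in the camera images.
- pencil_tin: Low round aluminium tin, open at the top, 104 mm across, 50 mm tall, wall 4 mm (mouth 96 mm). Loose, about 0.45 kg. It starts with the lid pair on it. Origin: centre of its underside, z up.
- tin_rim (a point): Centre of the pencil tin's mouth, level with its rim, 50 mm above the desk.
- tiffin: Round green plastic tiffin, open at the top, 106 mm across, 75 mm tall, wall 5 mm (mouth 96 mm), with two flat steel clips on its sides below the rim (they do not reach the lids). Loose, about 0.6 kg. It and the tin may stand either way round, left or right. Origin: centre of its underside, z up.
- tiffin_rim (a point): Centre of the tiffin's mouth, level with its rim, 75 mm above the desk. The inner lid is seated when its origin is at this point.
- inner_lid: Inner lid, steel, 0.14 kg: flange 108 mm across, 4 mm thick, that rests on a rim; below it a plug 89 mm across, 10 mm deep, tapered at its foot (about 3 mm play all round in either mouth); an upright knob in its centre. Origin: centre of the flange's underside, z up. Starts seated on the pencil tin, under the outer cover, which lies loosely on its flange: lifting by the knob carries both.
- knob_top (a point): Centre of the flat top of the inner lid's knob, 60 mm above the inner lid's origin. The knob is a straight upright steel cylinder, 22 mm in diameter; it sticks up through the hole of the outer cover, its upper 30 mm free above the cover's collar.
- outer_cover: Outer cover, green plastic, 0.11 kg, loose over the inner lid: flat ring 123 mm across, 4 mm thick, 34 mm hole, and a skirt at its edge reaching 9 mm down outside the inner lid's flange (about 3 mm play). Origin: centre of the ring's underside, z up; nested, it is 4 mm above the inner lid's origin. It must rise over 56 mm from there to clear the knob.
- collar_top (a point): Centre of the top of the cover's collar, 26 mm above the cover's origin (nested: 30 mm above the inner lid's). The collar is an upright tube round the hole, 50 mm outside, 34 mm inside diameter, standing 22 mm above the ring; grip it from outside, with the knob between the fingers.
- paperweight: Bystander: clear glass dome, 66 mm across, 39 mm tall, standing between tin and tiffin. Origin: centre of its underside.
- stapler: Bystander: chrome stapler, 135 x 36 x 47 mm, beyond the task's things. Origin: centre of its underside.
- pen_holder: Bystander: white ceramic cup 76 mm across, 95 mm tall, with pens up to 145 mm, far left. Origin: centre of its underside.
- tumbler: Bystander: steel tumbler 72 mm across, 90 mm tall, far right. Origin: centre of its underside.
- tape_dispenser: Bystander: black tape dispenser, 125 x 45 x 63 mm, on the left. Origin: centre of its underside.
- staple_box: Bystander: small cardboard box, 55 x 40 x 22 mm, on the right. Origin: centre of its underside.

How it is judged:
On the way, in this order (a step that is already met when the one before it is completed fails the run):
1. both lids, still nested, are lifted clear off the pencil tin by the knob (z of inner_lid in the frame of tin_rim above 0.02 m and z of outer_cover in the frame of inner_lid below 0.007 m and horizontal distance between outer_cover and inner_lid below 0.009 m and contact force between the fingers and inner_lid above 1 N and contact force between pencil_tin and inner_lid below 0.1 N), for 0.1 s.
2. the inner lid is seated on the tiffin with the cover still nested on it, and the knob is let go (z of inner_lid in the frame of tiffin_rim between -0.003 and 0.003 m and horizontal distance between inner_lid and tiffin_rim below 0.007 m and angle between inner_lid's own z axis and vertical below 0.06 rad and z of outer_cover in the frame of inner_lid below 0.007 m and horizontal distance between outer_cover and inner_lid below 0.009 m and contact force between the fingers and inner_lid below 0.1 N and contact force between tiffin and inner_lid above 0.3 N), for 0.2 s.
At the end, for the whole second after the job is handed in: Inner lid seated on the tiffin (3 mm in height, 7 mm sideways, tilt under 0.06 rad); fingers hold the cover, level within 0.15 rad and still, 65 mm or more above the inner lid, within 40 mm of the tiffin's axis, touching neither; tin and tiffin upright, within 20 mm of their start (z of inner_lid in the frame of tiffin_rim between -0.003 and 0.003 m and horizontal distance between inner_lid and tiffin_rim below 0.007 m and angle between inner_lid's own z axis and vertical below 0.06 rad and z of outer_cover in the frame of inner_lid above 0.065 m and horizontal distance between outer_cover and tiffin_rim below 0.04 m and angle between outer_cover's own z axis and vertical below 0.15 rad and contact force between the fingers and outer_cover above 2 N and contact force between each of inner_lid, tiffin and outer_cover below 0.05 N and contact force between each of the arm, the fingers and inner_lid below 0.1 N and linear speed of outer_cover below 0.03 m/s and linear speed of inner_lid below 0.02 m/s and distance of each of tiffin, pencil_tin from where it was at the start of the episode below 0.02 m and angle between each of tiffin, pencil_tin's own z axis and vertical below 0.08 rad); the arm keeps its last pose, push and grip.
It fails at once if the cover parts from the inner lid while the inner lid is not seated on the tiffin, or the inner lid is lifted, pushed or tilted as the cover comes off (z of outer_cover in the frame of inner_lid above 0.012 m and (z of inner_lid in the frame of tiffin_rim above 0.004 m or z of inner_lid in the frame of tiffin_rim below -0.004 m or horizontal distance between inner_lid and tiffin_rim above 0.008 m or angle between inner_lid's own z axis and vertical above 0.08 rad)).
It fails at once if the lids are dropped instead of lowered (contact force between the fingers and inner_lid below 0.05 N and linear speed of inner_lid above 0.3 m/s).
It fails at once if the tin or the tiffin is shifted more than 20 mm or tipped (distance of any of tiffin, pencil_tin from where it was at the start of the episode above 0.02 m or angle between any of tiffin, pencil_tin's own z axis and vertical above 0.15 rad).
It fails at once if a bystander is moved more than 20 mm or tipped over (distance of any of paperweight, stapler, pen_holder, tumbler, tape_dispenser, staple_box from where it was at the start of the episode above 0.02 m or angle between any of paperweight, stapler, pen_holder, tumbler, tape_dispenser, staple_box's own z axis and vertical above 0.3 rad).
It also fails if it takes over 54 s, if anything falls off the work surface, if the arm or the gripper's body presses on something with over 40 N, if the wrist force passes 120 N, or if a joint passes its speed limit or range.

### The arm

A 7-joint arm with a two-finger parallel gripper is mounted at the origin on the work surface. World frame = base frame: x ahead of the robot, y to its left, z up, the work surface at z = 0. Lengths are in m, angles in rad, forces in N, time in s.
With the tool pointing down it reaches from about 0.4 to 0.925 m from the base axis. Payload 4.1 kg.
Tool frame: the origin (TCP) lies midway between the tips of the shut fingers; the grasp point (between the pads) lies 19 mm behind it; y points along the fingers, x is the direction in which the jaws open and shut, and the axes are right-handed (so a half turn about y gives the same grasp; the last joint's range is limited). The gripper opens to 85 mm and grips with 20 to 120 N. Pads are 22 mm wide; open, the fingers measure 114 mm over their backs; the gripper's body (76 mm by 85 mm) begins 54 mm behind the grasp point. The pads swing forward as they close: fully open they stand 13 mm farther back than shut.
Start: joints at [-1.444, 0.398, 0.045, 1.537, -0.019, 1.207, -0.051], TCP at [0.146, 0.634, 0.231] pointing down, gripper open.
Joint ranges: [-2.82, 2.82], [-0.49, 2.23], [-1.37, 1.46], [0, 2.46], [-1.36, 4.5], [0.23, 2], [-2.94, 2.94]. Speed limits (rad/s): [2.57, 2.57, 3.14, 3.14, 3.14, 3.14, 3.14].

### API

Orientations are given as a rotation vector (axis times angle).
In Python, from workcell import ctrl, get_image, close_job gives the robot as it stands. The module is installed in compiled form; this text tells all that it offers.
- The arm moves only by the tool step_arm, never from a script. Its argument "targets" is a list of rows, each a list of 2 entries, a list of its own where there are three numbers: the shift along the tool's x, y, z in units of 0.1 m (1.0 is 0.1 m), then the turn, a rotation vector about the tool's x, y, z in units of 360 degrees (1.0 is 360 degrees). A call has 1 to 12 rows; each row is the pose to reach, as a shift and turn from the pose measured when the call began, along the tool's axes at that moment, turning the shorter way round; what a row does not reach only later rows make up. A row lasts 1/12 s, in which the tool goes at most 41.7 mm and 7.16 degrees, less where a joint would pass 70% of its speed; a pose out of reach is approached as far as the arm can. A call with a number of a shift or a turn outside -1 to 1 is refused whole. A call with a gripper value outside its range is refused whole. "hand" is the opening, from 0 (shut) to 1 (fully open), set as the call begins (left out, the last holds). The fingers move at their own pace and stop on an object; "newtons" is the grip in N (left out, the last holds). Time passes only in rows, so rows that repeat a pose let the fingers close. It gives the time, the measured TCP pose, the force and the opening at its end, in the units of the state.
- ctrl.sense(): the state, without advancing time (a new reading comes with each control period).
- get_image(name): name is "side" or "top" or "wrist"; returns a dict with "image" (400x640x3 uint8, red, green, blue), "intrinsics" (3x3 intrinsics, pixels), "eye" and "rotation" of the camera in the world. Camera axes: x right, y up, looking along -z (the intrinsics and any distortion apply to the point x, -y, -z); pixel columns grow to the right and rows downward; lengths in m; the calibration is good to about 2 mm. A picture is of the moment at which its call begins. There is no depth.
- close_job(): hands the job in, once; it reports no verdict.
The state is a dict: "time_s": time; "q": joint angles; "dq": joint speeds; "joint_torque": joint torques, N m; "ee_pos": TCP position; "orientation": TCP orientation; "wrist_force": force on the tool from outside, world axes, zero at the start; "torque": the same for the moment, N m; "width": opening from 0.0 (shut) to 1.0 (fully open).
Only numpy, scipy, OpenCV 4.12 (cv2) and the standard library are available. Lean on these libraries where they do the work, as an engineer would, in place of code of your own. Each camera call takes 0.05 s, during which the arm holds its last target. There are 200 camera calls.

## Working session

There is one attempt and no reset: what is moved stays moved. The work goes in short steps, Python scripts to look and compute and a tool call to move; the robot and the scene stay as the last step left them, time stands still between calls to the robot, and variables do not carry over. Pictures are saved under pics/ and viewed, about 8 in all and at most 12, crops included, and the job is handed in when it is done.

Besides the shell and the picture viewer there is one more tool, called after "Request:" by a JSON object that holds its "op" and its "data", one argument or row to a line. step_arm: Moves the arm, as the interface text tells. Shifts and turns lie within -1 to 1; 1 stands for 0.1 m of shift or 360 degrees of turn. Its arguments: {"type":"object","properties":{"targets":{"type":"array","items":{"type":"array"}},"hand":{"type":"number"},"newtons":{"type":"number"}},"required":["targets"]}

```bash
mkdir -p pics
cat > h.py <<'E'
import numpy as np, cv2
from scipy.spatial.transform import Rotation as R
from workcell import ctrl, get_image, close_job
def snap(n,f):
    d=get_image(n); cv2.imwrite('pics/'+f+'.png',d['image'][:,:,::-1]); np.savez('pics/'+f,**d); return d
def ray(d,u,v):
    K=d['intrinsics']; p=np.linalg.inv(K)@[u,v,1]
    return np.array(d['eye']), np.array(d['rotation'])@[p[0],-p[1],-p[2]]
def at_z(d,u,v,z):
    o,r=ray(d,u,v); return o+r*(z-o[2])/r[2]
def proj(d,P):
    c=np.array(d['rotation']).T@(np.array(P)-d['eye']); q=d['intrinsics']@[c[0],-c[1],-c[2]]; return q[:2]/q[2]
def togo(P):
    s=ctrl.sense(); r=R.from_rotvec(s['orientation']); return r.inv().apply(np.array(P)-s['ee_pos'])/0.1
E
python3 - <<'E'
from h import *
for n in('top','side'):
    d=snap(n,n+'0'); print({k:np.round(v,3).tolist() for k,v in d.items() if k!='image'}, list(d))
s=ctrl.sense(); print({k:np.round(v,3).tolist() for k,v in s.items()}); print(R.from_rotvec(s['orientation']).as_matrix().round(3))
E
```

```text
{'intrinsics': [[430.767, 0.0, 323.388], [0.0, 430.767, 193.647], [0.0, 0.0, 1.0]], 'eye': [0.409, 0.017, 1.337], 'rotation': [0.118, -0.112, -1.574]} ['image', 'intrinsics', 'eye', 'rotation']
{'intrinsics': [[398.507, 0.0, 317.852], [0.0, 398.507, 206.038], [0.0, 0.0, 1.0]], 'eye': [0.369, 0.924, 0.789], 'rotation': [0.139, -1.331, -2.646]} ['image', 'intrinsics', 'eye', 'rotation']
{'time_s': 0.1, 'q': [-1.444, 0.399, 0.045, 1.538, -0.019, 1.207, -0.051], 'dq': [0.003, -0.001, -0.001, -0.003, -0.0, 0.001, -0.001], 'joint_torque': [0.004, -47.626, 1.37, -25.495, 0.012, 0.005, 0.0], 'ee_pos': [0.145, 0.633, 0.23], 'orientation': [-1.309, -1.04, 1.043], 'wrist_force': [1.649, -0.067, -0.112], 'torque': [0.035, 0.035, 0.005], 'width': 0.998}
[[ 0.224 -0.    -0.975]
 [ 0.975 -0.002  0.224]
 [-0.002 -1.    -0.   ]]
```

View pics/top0.png

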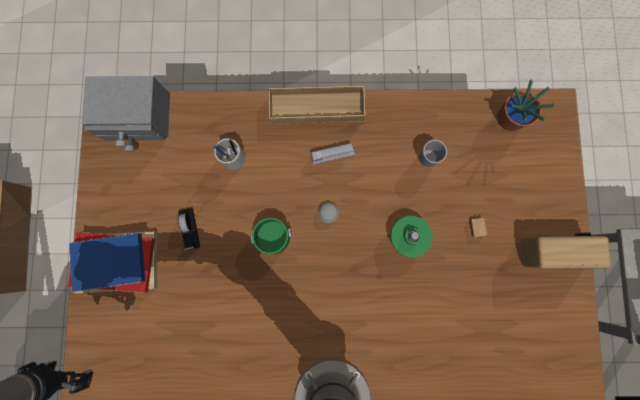

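View pics/side0.png

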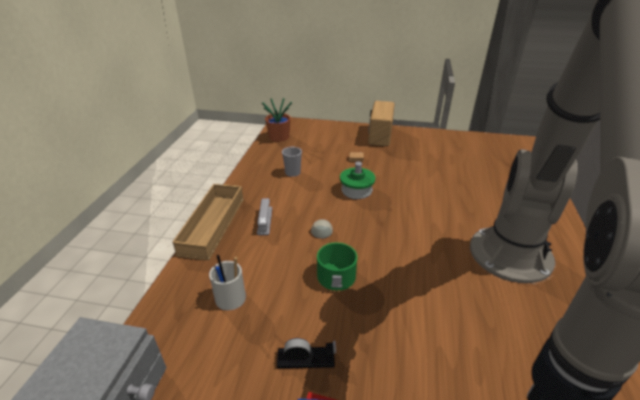

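The top view shows the lid pair on the tin at about (412,237), the tiffin at (271,236) and the paperweight at (328,212). In the side view the pair is at (358,180) and the tiffin at (337,262), with its clip towards the camera. The camera "rotation" is a rotation vector, so I'll fix the helper and then measure.

```bash
sed -i "s/d=get_image(n);/d=dict(get_image(n)); d['rotation']=R.from_rotvec(d['rotation']).as_matrix() if np.ndim(d['rotation'])==1 else d['rotation'];/" h.py
cat >> h.py <<'E'
def load(f):
    d=dict(np.load('pics/'+f+'.npz')); 
    if d['rotation'].ndim==1: d['rotation']=R.from_rotvec(d['rotation']).as_matrix()
    return d
def greens(d,amin=80):
    h=cv2.cvtColor(d['image'],cv2.COLOR_RGB2HSV); m=cv2.inRange(h,(55,110,40),(85,255,255))
    cs,_=cv2.findContours(m,cv2.RETR_EXTERNAL,cv2.CHAIN_APPROX_NONE)
    return [cv2.convexHull(c)[:,0,:].astype(float) for c in cs if cv2.contourArea(c)>amin]
def circ(d,hull,z):
    P=np.array([at_z(d,u,v,z)[:2] for u,v in hull]); c,r=cv2.minEnclosingCircle(P.astype(np.float32)); e=cv2.fitEllipse(P.astype(np.float32)); return np.round(c,4),round(r,4),np.round(e[0],4),np.round(e[1],4)
E
python3 - <<'E'
from h import *
d=load('top0')
for h in greens(d):
    print(h.mean(0).round(1)); 
    for z in (.058,.075): print(z,circ(d,h,z))
print('paperw',at_z(d,328,212,.02),'knob',at_z(d,413,236,.11),'stapler',at_z(d,333,154,.04),'tumbler',at_z(d,434,153,.09),'pen',at_z(d,229,153,.09))
s=load('side0')
for h in greens(s): print('side',h.mean(0).round(1), circ(s,h,.06))
cv2.imwrite('pics/c.png',np.hstack([cv2.resize(d['image'][205:265,240:310,::-1],(400,343),interpolation=2),cv2.resize(d['image'][205:265,380:450,::-1],(400,343),interpolation=2)]))
E
```

```text
[269.3 236. ]
0.058 (array([0.474 , 0.1797]), 0.0539, array([0.4739, 0.1799]), array([0.1036, 0.1072]))
0.075 (array([0.4732, 0.1775]), 0.0532, array([0.473 , 0.1778]), array([0.1022, 0.1057]))
[409.8 234.8]
0.058 (array([ 0.4704, -0.2366]), 0.0602, array([ 0.4703, -0.2364]), array([0.1182, 0.1195]))
0.075 (array([ 0.4696, -0.2332]), 0.0594, array([ 0.4695, -0.233 ]), array([0.1167, 0.1179]))
paperw [0.54664875 0.00798557 0.02      ] knob [ 0.46728987 -0.23187899  0.11      ] stapler [ 0.72422864 -0.00868048  0.04      ] tumbler [ 0.7129741  -0.30710083  0.09      ] pen [0.71732923 0.30122397 0.09      ]
side [337.3 266.5] (array([0.4721, 0.1995]), 0.0829, array([0.4712, 0.199 ]), array([0.1123, 0.1688]))
side [357.4 178.6] (array([ 0.4676, -0.2234]), 0.0637, array([ 0.4686, -0.224 ]), array([0.1158, 0.129 ]))
```

View pics/c.png

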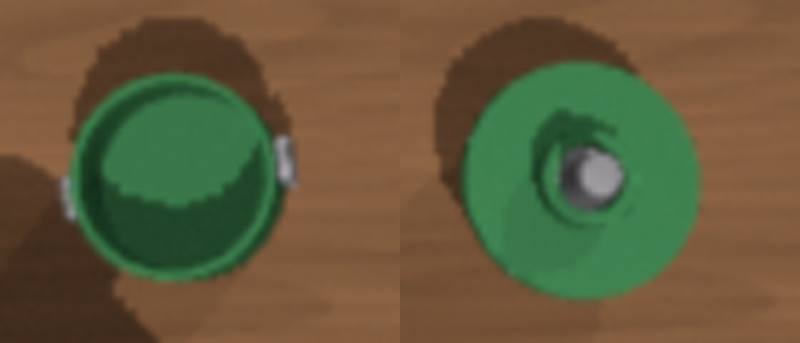

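The crop shows the tiffin mouth at (271,236) with clips on its ±y sides. The knob top sits at about (415,235.6) in the full image. Estimates:
- Lid pair: about (0.469, -0.236)
- Tiffin: about (0.473, 0.179)

Next I move towards the tiffin, turning the tool about 32°.

Request:
{"op": "step_arm", "data": {
  "targets": [
    [[-0.2,0,-0.25],[0,0.018,0]],
    [[-0.45,0,-0.5],[0,0.036,0]],
    [[-0.7,0,-0.75],[0,0.054,0]],
    [[-0.92,0,-1],[0,0.072,0]],
    [[-0.92,0,-1],[0,0.089,0]],
    [[-0.92,0,-1],[0,0.089,0]]
  ],
  "hand": 1,
  "newtons": 40
}}

```text
time_s: 0.6
ee_pos: [0.2241, 0.5189, 0.2305]
orientation: [-1.486, -0.609, 0.611]
wrist_force: [-1.5, -0.4, -0.5]
width: 1.001
```

Request:
{"op": "step_arm", "data": {
  "targets": [
    [[-0.05,0,-0.33],[0,0,0]],
    [[-0.1,0,-0.67],[0,0,0]],
    [[-0.16,0,-1],[0,0,0]]
  ]
}}

```text
time_s: 0.85
ee_pos: [0.2825, 0.4368, 0.2303]
orientation: [-1.484, -0.614, 0.616]
wrist_force: [-0.1, 1.1, 0.5]
width: 1.003
```

Request:
{"op": "step_arm", "data": {
  "targets": [
    [[-0.05,0,-0.33],[0,0,0]],
    [[-0.1,0,-0.67],[0,0,0]],
    [[-0.16,0,-1],[0,0,0]]
  ]
}}

```text
time_s: 1.1
ee_pos: [0.342, 0.3549, 0.2304]
orientation: [-1.482, -0.619, 0.62]
wrist_force: [0.4, 0.4, 0.2]
width: 1.004
```

Request:
{"op": "step_arm", "data": {
  "targets": [
    [[-0.05,0,-0.33],[0,0,0]],
    [[-0.1,0,-0.67],[0,0,0]],
    [[-0.16,0,-1],[0,0,0]]
  ]
}}

```text
time_s: 1.35
ee_pos: [0.4023, 0.2735, 0.2305]
orientation: [-1.481, -0.624, 0.624]
wrist_force: [0.6, 1.1, 0.4]
width: 0.999
```

Request:
{"op": "step_arm", "data": {
  "targets": [
    [[-0.05,0,-0.33],[0,0,0]],
    [[-0.1,0,-0.67],[0,0,0]],
    [[-0.16,0,-1],[0,0,0]],
    [[-0.16,0,-1],[0,0,0]]
  ]
}}

```text
time_s: 1.68
ee_pos: [0.4665, 0.1866, 0.2309]
orientation: [-1.486, -0.621, 0.619]
wrist_force: [-0.5, -0.7, 0.8]
width: 1.001
```

Run:
```python
from h import *
d=snap('wrist','w1'); s=ctrl.sense()
print(d['eye'],d['rotation'].round(3),d['intrinsics']); print(s['ee_pos'],R.from_rotvec(s['orientation']).as_matrix().round(3))
for h in greens(d,500): print(h.mean(0),circ(d,h,.075))
for P in [(.473,.179,.075)]: print(proj(d,P),proj(d,s['ee_pos']))
```

```text
[0.40998927 0.2429936  0.37279446] [[ 0.702 -0.678 -0.22 ]
 [ 0.712  0.667  0.218]
 [-0.001 -0.31   0.951]] [[284.24527477   0.         317.28335012]
 [  0.         284.24527477 195.76075938]
 [  0.           0.           1.        ]]
[0.46456735 0.18997134 0.23066671] [[ 0.7    0.001 -0.714]
 [ 0.714 -0.003  0.7  ]
 [-0.001 -1.    -0.003]]
[148.0625 380.5   ] (array([ 0.5013, -0.1916]), 0.0439, array([ 0.5055, -0.1931]), array([0.0289, 0.0922]))
[317.47619048 184.66666667] (array([0.4708, 0.1839]), 0.0551, array([0.4712, 0.1828]), array([0.1029, 0.1097]))
[316.2592508  189.42049511] [318.43570298 246.41999537]
```

View pics/w1.png

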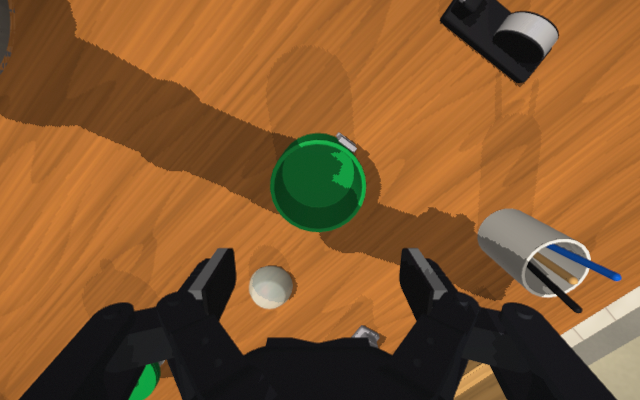

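The wrist view shows the tiffin centred at (318,182), the paperweight at (271,287), and one clip at (346,142). The visible outer wall biases the hull, so I'll fit a silhouette model to both views.

```bash
cat >> h.py <<'E'
from scipy.optimize import least_squares
def sil(d,hull,circles,x0):
    """fit (x,y) of stacked circles [(z,r)..] to the convex outline"""
    a=np.linspace(0,2*np.pi,90)
    def res(p):
        Q=np.array([proj(d,(p[0]+r*np.cos(t),p[1]+r*np.sin(t),z)) for z,r in circles for t in a],np.float32)
        m=cv2.convexHull(Q)
        return [cv2.pointPolygonTest(m,(float(u),float(v)),True) for u,v in hull]
    f=least_squares(res,x0,diff_step=1e-3,loss='soft_l1'); return f.x.round(4),round(np.sqrt(np.mean(np.square(res(f.x)))),2)
TIF=[(0,.053),(.075,.053)]; COV=[(.049,.0615),(.058,.0615)]
E
python3 - <<'E'
from h import *
for f in('top0','w1','side0'):
    d=load(f)
    for h in greens(d):
        p=at_z(d,*h.mean(0),.06)
        if abs(p[0]-.47)>.02 : continue
        print(f, sil(d,h,TIF if p[1]>0 else COV,p[:2]))
E
```

```text
top0 (array([0.4742, 0.1798]), np.float64(0.97))
top0 (array([ 0.4701, -0.2375]), np.float64(0.83))
w1 (array([0.4731, 0.1811]), np.float64(1.01))
side0 (array([0.4752, 0.1792]), np.float64(1.44))
side0 (array([ 0.4707, -0.2359]), np.float64(0.95))
```

Request:
{"op": "step_arm", "data": {
  "targets": [
    [[-0.3,0,-0.3],[0,0,0]],
    [[-0.6,0,-0.6],[0,0,0]],
    [[-0.95,0,-0.95],[0,0,0]]
  ]
}}

```text
time_s: 1.98
ee_pos: [0.4656, 0.0687, 0.2308]
orientation: [-1.481, -0.628, 0.628]
wrist_force: [1.6, -0.6, 1.4]
width: 1.0
```

Request:
{"op": "step_arm", "data": {
  "targets": [
    [[-0.3,0,-0.3],[0,0,0]],
    [[-0.6,0,-0.6],[0,0,0]],
    [[-0.95,0,-0.95],[0,0,0]]
  ]
}}

```text
time_s: 2.23
ee_pos: [0.468, -0.0562, 0.2312]
orientation: [-1.478, -0.634, 0.633]
wrist_force: [0.7, 0.2, -0.4]
width: 0.998
```

Request:
{"op": "step_arm", "data": {
  "targets": [
    [[-0.3,0,-0.3],[0,0,0]],
    [[-0.6,0,-0.6],[0,0,0]],
    [[-0.95,0,-0.95],[0,0,0]],
    [[-0.95,0,-0.95],[0,0,0]]
  ]
}}

```text
time_s: 2.57
ee_pos: [0.4712, -0.1962, 0.2319]
orientation: [-1.484, -0.631, 0.631]
wrist_force: [-0.3, -0.5, 0.4]
width: 0.996
```

Request:
{"op": "step_arm", "data": {
  "targets": [
    [[-0.29,0,-0.29],[0,0,0]],
    [[-0.29,0,-0.29],[0,0,0]],
    [[-0.29,0,-0.29],[0,0,0]]
  ]
}}

```text
time_s: 2.82
ee_pos: [0.4724, -0.2384, 0.2321]
orientation: [-1.485, -0.63, 0.631]
wrist_force: [0.7, 0.3, -1.2]
width: 1.004
```

Run:
```python
from h import *
d=snap('wrist','w2'); s=ctrl.sense()
print(s['ee_pos'].round(4) if hasattr(s['ee_pos'],'round') else s['ee_pos'],R.from_rotvec(s['orientation']).as_matrix().round(3))
for h in greens(d,500):
    p=at_z(d,*h.mean(0),.06); print(p, sil(d,h,COV,p[:2]) if abs(p[0]-.47)<.03 else '')
k=(.47,-.237); print('pred knob top',proj(d,(*k,.11)),'collar',proj(d,(*k,.08)))
for v in (0,90,180,270):
    t=np.deg2rad(v); print(proj(d,(k[0]+.011*np.cos(t),k[1]+.011*np.sin(t),.11)).round(1),end=' ')
cv2.imwrite('pics/c2.png',cv2.resize(d['image'][80:280,180:460,::-1],(784,560),interpolation=2))
```

```text
[ 0.4727 -0.2363  0.2318] [[ 0.691  0.002 -0.723]
 [ 0.723 -0.005  0.691]
 [-0.002 -1.    -0.005]]
[ 0.46410045 -0.2351199   0.06      ] (array([ 0.4698, -0.2364]), np.float64(0.96))
pred knob top [316.61604354 186.88491647] collar [316.77183904 178.97618258]
[324.4 194.7] [324.9 179.3] [308.7 178.9] [308.5 194.4]
```

View pics/c2.png

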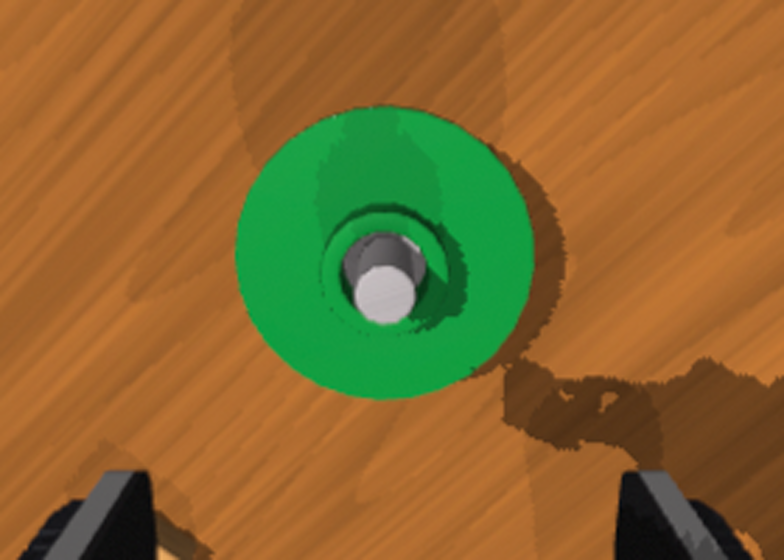

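The knob top is at about (317.5,185) in the wrist image against a predicted (316.6,186.9). That puts the knob at roughly (0.4696, -0.236), so I descend.

Request:
{"op": "step_arm", "data": {
  "targets": [
    [[-0.02,0.2,0.02],[0,0,0]],
    [[-0.02,0.5,0.02],[0,0,0]],
    [[-0.02,0.8,0.02],[0,0,0]],
    [[-0.02,0.98,0.02],[0,0,0]],
    [[-0.02,0.98,0.02],[0,0,0]],
    [[-0.02,0.98,0.02],[0,0,0]]
  ]
}}

```text
time_s: 3.37
ee_pos: [0.4704, -0.2343, 0.1332]
orientation: [-1.48, -0.634, 0.636]
wrist_force: [0.3, 0.6, 0.4]
width: 1.002
```

Request:
{"op": "step_arm", "data": {
  "targets": [
    [[-0.015,0.15,0],[0,0,0]],
    [[-0.015,0.3,0],[0,0,0]],
    [[-0.015,0.42,0],[0,0,0]],
    [[-0.015,0.48,0],[0,0,0]],
    [[-0.015,0.48,0],[0,0,0]],
    [[-0.015,0.48,0],[0,0,0]]
  ]
}}

```text
time_s: 3.87
ee_pos: [0.47, -0.2355, 0.0857]
orientation: [-1.48, -0.635, 0.636]
wrist_force: [0.1, -1.0, 0.2]
width: 1.001
```

Run:
```python
from h import *
d=snap('wrist','w3'); s=ctrl.sense(); print(s['ee_pos'],s['wrist_force'],s['width'])
e=load('w3'); print(proj(d,s['ee_pos']))
cv2.imwrite('pics/c3.png',d['image'][80:400,:,::-1])
```

```text
[ 0.47013336 -0.23582256  0.08601303] [ 0.55453271 -0.13483748 -0.15082214] 1.0015924990617446
[316.40245841 253.32585576]
```

View pics/c3.png

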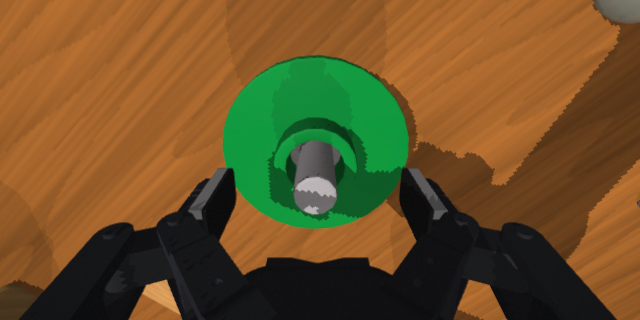

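The knob is midway between the fingers: column 316, with the fingers at 234 and 402. Closing now.

Request:
{"op": "step_arm", "data": {
  "targets": [
    [[0,0,0],[0,0,0]],
    [[0,0,0],[0,0,0]],
    [[0,0,0],[0,0,0]],
    [[0,0,0],[0,0,0]],
    [[0,0,0],[0,0,0]],
    [[0,0,0],[0,0,0]],
    [[0,0,0],[0,0,0]],
    [[0,0,0],[0,0,0]],
    [[0,0,0],[0,0,0]],
    [[0,0,0],[0,0,0]]
  ],
  "hand": 0,
  "newtons": 50
}}

```text
time_s: 4.75
ee_pos: [0.4703, -0.236, 0.0863]
orientation: [-1.481, -0.635, 0.635]
wrist_force: [-0.6, 0.8, 5.2]
width: 0.238
```

Request:
{"op": "step_arm", "data": {
  "targets": [
    [[0,-0.04,0],[0,0,0]],
    [[0,-0.1,0],[0,0,0]],
    [[0,-0.18,0],[0,0,0]],
    [[0,-0.26,0],[0,0,0]],
    [[0,-0.33,0],[0,0,0]],
    [[0,-0.38,0],[0,0,0]],
    [[0,-0.4,0],[0,0,0]],
    [[0,-0.4,0],[0,0,0]]
  ]
}}

```text
time_s: 5.42
ee_pos: [0.4706, -0.2359, 0.1271]
orientation: [-1.481, -0.636, 0.634]
wrist_force: [0.2, -0.6, -3.0]
width: 0.238
```

Run:
```python
from h import *
d=snap('wrist','w4'); s=ctrl.sense(); print(s['ee_pos'],s['wrist_force'],s['width'])
a=d['image'][80:400,160:480,::-1]; b=snap('side','s4')['image'][120:280,280:440,::-1]
cv2.imwrite('pics/c4.png',np.hstack([a,cv2.resize(b,(320,320),interpolation=2)]))
```

```text
[ 0.47034271 -0.23570279  0.12658146] [-0.11992958 -0.07610032 -1.97790687] 0.24033776759359785
```

View pics/c4.png

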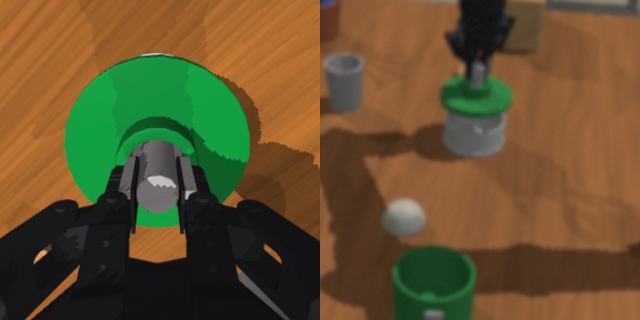

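Both lids are off the tin and still nested: the wrist reads about -2.5 N, and the side view shows the cover above the tin. I carry them over to the tiffin.

Request:
{"op": "step_arm", "data": {
  "targets": [
    [[0,-0.1,0],[0,0,0]],
    [[0.02,-0.2,0.02],[0,0,0]],
    [[0.08,-0.3,0.08],[0,0,0]],
    [[0.18,-0.4,0.17],[0,0,0]],
    [[0.32,-0.45,0.3],[0,0,0]],
    [[0.5,-0.45,0.47],[0,0,0]],
    [[0.68,-0.45,0.64],[0,0,0]],
    [[0.84,-0.45,0.8],[0,0,0]],
    [[0.95,-0.45,0.9],[0,0,0]]
  ]
}}

```text
time_s: 6.27
ee_pos: [0.4701, -0.1019, 0.1715]
orientation: [-1.479, -0.638, 0.636]
wrist_force: [-0.3, -0.3, -2.6]
width: 0.239
```

Request:
{"op": "step_arm", "data": {
  "targets": [
    [[0.15,0,0.14],[0,0,0]],
    [[0.32,0,0.3],[0,0,0]],
    [[0.5,0,0.47],[0,0,0]],
    [[0.68,0,0.64],[0,0,0]],
    [[0.84,0,0.8],[0,0,0]],
    [[0.95,0,0.9],[0,0,0]]
  ]
}}

```text
time_s: 6.77
ee_pos: [0.4698, 0.0317, 0.172]
orientation: [-1.477, -0.641, 0.637]
wrist_force: [-0.1, 0.1, -3.2]
width: 0.237
```

Request:
{"op": "step_arm", "data": {
  "targets": [
    [[0.15,0,0.14],[0,0,0]],
    [[0.32,0,0.3],[0,0,0]],
    [[0.5,0,0.47],[0,0,0]],
    [[0.65,0,0.61],[0,0,0]],
    [[0.76,0,0.72],[0,0,0]],
    [[0.82,0,0.78],[0,0,0]],
    [[0.82,0,0.78],[0,0,0]]
  ]
}}

```text
time_s: 7.35
ee_pos: [0.4691, 0.1471, 0.1725]
orientation: [-1.476, -0.644, 0.638]
wrist_force: [-0.7, 0.2, -2.4]
width: 0.233
```

Run:
```python
from h import *
s=ctrl.sense(); print(s['ee_pos'],s['width'],s['wrist_force'],togo((.4747,.180,s['ee_pos'][2])))
```

```text
[0.46910245 0.14710523 0.17253167] 0.2332890903288806 [-0.7100283   0.24494792 -2.37076219] [2.78774099e-01 2.14381412e-04 1.83370611e-01]
```

Request:
{"op": "step_arm", "data": {
  "targets": [
    [[0.08,0,0.05],[0,0,0]],
    [[0.18,0,0.12],[0,0,0]],
    [[0.26,0,0.17],[0,0,0]],
    [[0.28,0,0.18],[0,0,0]],
    [[0.28,0,0.18],[0,0,0]],
    [[0.28,0,0.18],[0,0,0]]
  ]
}}

```text
time_s: 7.85
ee_pos: [0.475, 0.1794, 0.1724]
orientation: [-1.476, -0.643, 0.639]
wrist_force: [0.0, -0.3, -2.3]
width: 0.237
```

Run:
```python
from h import *
s=ctrl.sense(); M=R.from_rotvec(s['orientation']).as_matrix(); print(np.round(s['ee_pos'],4),s['width'],np.round(s['wrist_force'],1),M.round(4),togo((.4747,.180,s['ee_pos'][2])).round(3))
# turn (tool axes, units of 360deg) that makes tool y point straight down
ax=np.cross(M[:,1],[0,0,-1]); print('level turn',(M.T@ax/2/np.pi).round(4))
z=s['ee_pos'][2]-.0863+.05
d=snap('side','s5'); w=snap('wrist','w5'); t=snap('top','t5')
for n,D in (('s',d),('w',w),('t',t)):
  print(n)
  for h in greens(D,150):
    p=at_z(D,*h.mean(0),z+.004)
    print(h.mean(0).round(), p.round(3), 'cov',sil(D,h,[(z-.001,.0615),(z+.008,.0615)],p[:2]),'tif',sil(D,h,TIF,(.474,.18)))
cv2.imwrite('pics/c5.png',np.hstack([w['image'][80:400,160:480,::-1],cv2.resize(d['image'][150:310,250:410,::-1],(320,320),interpolation=2)]))
```

```text
[0.475  0.1794 0.1724] 0.23709280315861803 [ 0.  -0.3 -2.3] [[ 6.821e-01  3.500e-03 -7.313e-01]
 [ 7.313e-01 -8.000e-04  6.821e-01]
 [ 1.800e-03 -1.000e+00 -3.100e-03]] [ 0.002 -0.     0.007]
level turn [ 0.0005 -0.      0.0003]
s
[339. 256.] [0.457 0.251 0.14 ] cov (array([0.4596, 0.2681]), np.float64(12.46)) tif (array([0.4738, 0.1613]), np.float64(9.5))
w
[317. 298.] [0.516 0.142 0.14 ] cov (array([0.4732, 0.1812]), np.float64(10.64)) tif (array([0.6342, 0.0315]), np.float64(10.05))
[314. 199.] [0.459 0.192 0.14 ] cov (array([0.4747, 0.1796]), np.float64(2.26)) tif (array([0.4731, 0.1785]), np.float64(32.05))
t
[279. 231.] [0.481 0.145 0.14 ] cov (array([0.4737, 0.1796]), np.float64(0.68)) tif (array([0.4823, 0.1785]), np.float64(1.69))
```

View pics/c5.png

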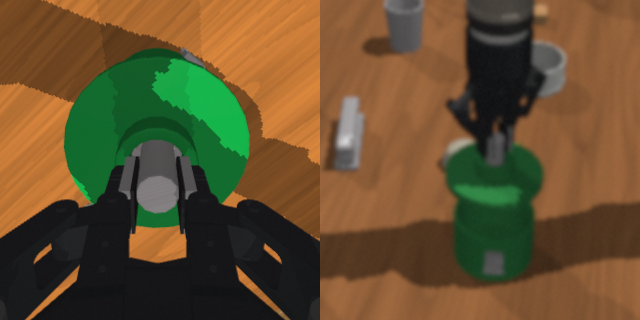

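The lids are centred above the tiffin. The top-view fit gives the cover at (0.4737, 0.1796) against the tiffin at (0.4742, 0.1798), and the side crop columns agree (494 vs 493). Seated TCP z should be about 0.111, so I lower slowly.

Request:
{"op": "step_arm", "data": {
  "targets": [
    [[0,0.06,0],[0,0,0]],
    [[0,0.15,0],[0,0,0]],
    [[0,0.25,0],[0,0,0]],
    [[0,0.34,0],[0,0,0]],
    [[0,0.4,0],[0,0,0]],
    [[0,0.43,0],[0,0,0]],
    [[0,0.45,0],[0,0,0]],
    [[0,0.46,0],[0,0,0]],
    [[0,0.46,0],[0,0,0]]
  ]
}}

```text
time_s: 8.75
ee_pos: [0.4753, 0.1791, 0.1265]
orientation: [-1.476, -0.643, 0.638]
wrist_force: [-0.2, -0.4, -1.8]
width: 0.242
```

Request:
{"op": "step_arm", "data": {
  "targets": [
    [[0,0.01,0],[0,0,0]],
    [[0,0.025,0],[0,0,0]],
    [[0,0.04,0],[0,0,0]],
    [[0,0.055,0],[0,0,0]],
    [[0,0.07,0],[0,0,0]],
    [[0,0.085,0],[0,0,0]],
    [[0,0.1,0],[0,0,0]],
    [[0,0.11,0],[0,0,0]],
    [[0,0.11,0],[0,0,0]]
  ]
}}

```text
time_s: 9.5
ee_pos: [0.4751, 0.179, 0.1152]
orientation: [-1.476, -0.643, 0.638]
wrist_force: [0.7, -0.3, -3.1]
width: 0.237
```

Request:
{"op": "step_arm", "data": {
  "targets": [
    [[0,0.01,0],[0,0,0]],
    [[0,0.02,0],[0,0,0]],
    [[0,0.03,0],[0,0,0]],
    [[0,0.036,0],[0,0,0]],
    [[0,0.036,0],[0,0,0]],
    [[0,0.036,0],[0,0,0]]
  ]
}}

```text
time_s: 10.0
ee_pos: [0.4752, 0.179, 0.1116]
orientation: [-1.476, -0.643, 0.638]
wrist_force: [0.5, 0.6, -2.4]
width: 0.239
```

Request:
{"op": "step_arm", "data": {
  "targets": [
    [[0,0.005,0],[0,0,0]],
    [[0,0.008,0],[0,0,0]],
    [[0,0.008,0],[0,0,0]],
    [[0,0.008,0],[0,0,0]]
  ]
}}

```text
time_s: 10.33
ee_pos: [0.4753, 0.1791, 0.1113]
orientation: [-1.476, -0.643, 0.638]
wrist_force: [-2.5, -0.2, 6.2]
width: 0.238
```

Request:
{"op": "step_arm", "data": {
  "targets": [
    [[0,0.005,0],[0,0,0]],
    [[0,0.008,0],[0,0,0]],
    [[0,0.008,0],[0,0,0]],
    [[0,0.008,0],[0,0,0]]
  ]
}}

```text
time_s: 10.67
ee_pos: [0.4753, 0.1791, 0.1113]
orientation: [-1.475, -0.642, 0.638]
wrist_force: [-2.6, -0.9, 7.1]
width: 0.235
```

Contact came at z = 0.1113, the height predicted for full seating. Releasing.

Request:
{"op": "step_arm", "data": {
  "targets": [
    [[0,0,0],[0,0,0]],
    [[0,0,0],[0,0,0]],
    [[0,0,0],[0,0,0]],
    [[0,0,0],[0,0,0]],
    [[0,0,0],[0,0,0]],
    [[0,0,0],[0,0,0]],
    [[0,0,0],[0,0,0]],
    [[0,0,0],[0,0,0]],
    [[0,0,0],[0,0,0]],
    [[0,0,0],[0,0,0]]
  ],
  "hand": 1
}}

```text
time_s: 11.5
ee_pos: [0.4753, 0.1791, 0.1113]
orientation: [-1.475, -0.642, 0.638]
wrist_force: [0.2, 0.9, -0.1]
width: 0.995
```

Run:
```python
from h import *
s=ctrl.sense(); print(np.round(s['ee_pos'],4),s['width'],np.round(s['wrist_force'],1))
w=snap('wrist','w6'); d=snap('side','s6'); t=snap('top','t6')
for P in [(.474,.18,.135),(.474,.18,.105),s['ee_pos']]: print(proj(w,P).round(1))
for n,D in (('w',w),('t',t)):
  for h in greens(D,300): print(n,sil(D,h,[(.074,.0615),(.083,.0615)],(.474,.18)))
cv2.imwrite('pics/c6.png',np.hstack([w['image'][80:400,130:510,::-1],cv2.resize(d['image'][170:310,265:405,::-1],(320,320),interpolation=2)]))
```

```text
[0.4753 0.1791 0.1113] 0.9949712080035592 [ 0.2  0.9 -0.1]
[316.1 274.3]
[316.2 244.9]
[316.5 252.6]
w (array([0.4749, 0.1789]), np.float64(1.45))
t (array([0.4748, 0.1822]), np.float64(4.36))
```

View pics/c6.png

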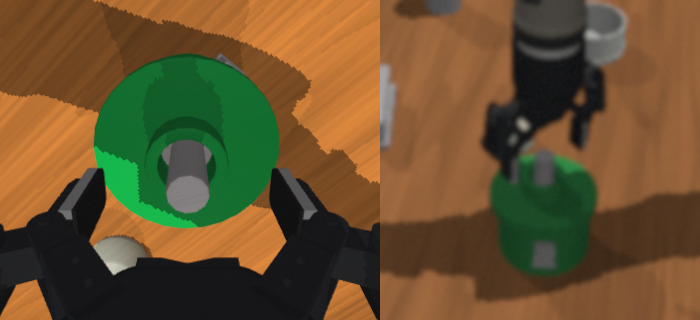

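The pair is seated and the knob is free. The collar's mid column is 187 against a finger midpoint of 188.5 in the crop, so it is aligned. I lower to the collar.

Request:
{"op": "step_arm", "data": {
  "targets": [
    [[0,0.05,0],[0,0,0]],
    [[0,0.11,0],[0,0,0]],
    [[0,0.17,0],[0,0,0]],
    [[0,0.22,0],[0,0,0]],
    [[0,0.26,0],[0,0,0]],
    [[0,0.27,0],[0,0,0]],
    [[0,0.27,0],[0,0,0]]
  ]
}}

```text
time_s: 12.23
ee_pos: [0.475, 0.1789, 0.0838]
orientation: [-1.476, -0.641, 0.639]
wrist_force: [0.3, 0.8, 0.1]
width: 1.0
```

Request:
{"op": "step_arm", "data": {
  "targets": [
    [[0,0,0],[0,0,0]],
    [[0,0,0],[0,0,0]],
    [[0,0,0],[0,0,0]],
    [[0,0,0],[0,0,0]],
    [[0,0,0],[0,0,0]],
    [[0,0,0],[0,0,0]],
    [[0,0,0],[0,0,0]],
    [[0,0,0],[0,0,0]],
    [[0,0,0],[0,0,0]],
    [[0,0,0],[0,0,0]]
  ],
  "hand": 0,
  "newtons": 40
}}

```text
time_s: 13.07
ee_pos: [0.4754, 0.179, 0.0844]
orientation: [-1.475, -0.642, 0.638]
wrist_force: [-1.3, -0.1, 6.2]
width: 0.568
```

Run:
```python
from h import *
s=ctrl.sense(); print(np.round(s['ee_pos'],4),s['width'],np.round(s['wrist_force'],1))
w=snap('wrist','w7'); d=snap('side','s7')
cv2.imwrite('pics/c7.png',np.hstack([w['image'][80:400,130:510,::-1],cv2.resize(d['image'][170:310,265:405,::-1],(320,320),interpolation=2)]))
```

```text
[0.4754 0.179  0.0844] 0.5680476342758638 [-1.3 -0.1  6.2]
```

View pics/c7.png

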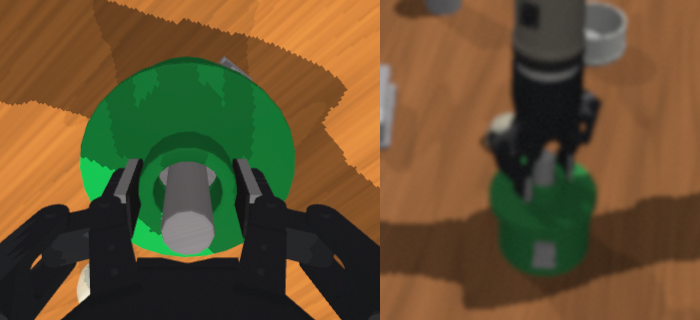

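The collar is gripped: 0.568 × 85 ≈ 48 mm, with the knob free between the fingers. Lifting slowly straight up.

Request:
{"op": "step_arm", "data": {
  "targets": [
    [[0,-0.02,0],[0,0,0]],
    [[0,-0.05,0],[0,0,0]],
    [[0,-0.09,0],[0,0,0]],
    [[0,-0.14,0],[0,0,0]],
    [[0,-0.2,0],[0,0,0]],
    [[0,-0.26,0],[0,0,0]],
    [[0,-0.32,0],[0,0,0]],
    [[0,-0.37,0],[0,0,0]],
    [[0,-0.4,0],[0,0,0]],
    [[0,-0.4,0],[0,0,0]]
  ]
}}

```text
time_s: 14.0
ee_pos: [0.4758, 0.1793, 0.1253]
orientation: [-1.475, -0.643, 0.637]
wrist_force: [-0.6, -0.3, -0.9]
width: 0.569
```

Run:
```python
from h import *
s=ctrl.sense(); print(np.round(s['ee_pos'],4),s['width'],np.round(s['wrist_force'],1),togo((.4752,.179,.176)).round(3))
```

```text
[0.4758 0.1793 0.1253] 0.5693368246788951 [-0.6 -0.3 -0.9] [-0.005 -0.507  0.001]
```

The wrist reads about -1 N, which is the weight of the cover alone. I continue up.

Request:
{"op": "step_arm", "data": {
  "targets": [
    [[0,-0.04,0],[0,0,0]],
    [[0,-0.1,0],[0,0,0]],
    [[0,-0.17,0],[0,0,0]],
    [[0,-0.25,0],[0,0,0]],
    [[0,-0.33,0],[0,0,0]],
    [[0,-0.4,0],[0,0,0]],
    [[0,-0.46,0],[0,0,0]],
    [[0,-0.5,0],[0,0,0]],
    [[0,-0.51,0],[0,0,0]],
    [[0,-0.51,0],[0,0,0]],
    [[0,-0.51,0],[0,0,0]],
    [[0,-0.51,0],[0,0,0]]
  ]
}}

```text
time_s: 15.0
ee_pos: [0.4753, 0.1791, 0.1759]
orientation: [-1.475, -0.643, 0.638]
wrist_force: [-0.1, -0.4, -1.1]
width: 0.569
```

Run:
```python
from h import *
s=ctrl.sense(); print(s['time_s'],np.round(s['ee_pos'],4),s['width'],np.round(s['wrist_force'],1),np.abs(s['dq']).max())
w=snap('wrist','w8'); d=snap('side','s8')
cv2.imwrite('pics/c8.png',np.hstack([w['image'][80:400,130:510,::-1],cv2.resize(d['image'][130:310,245:425,::-1],(400,320),interpolation=2)]))
```

```text
15.0 [0.4753 0.1791 0.1759] 0.5688732813525674 [-0.1 -0.4 -1.1] 0.0019172143898423053
```

View pics/c8.png

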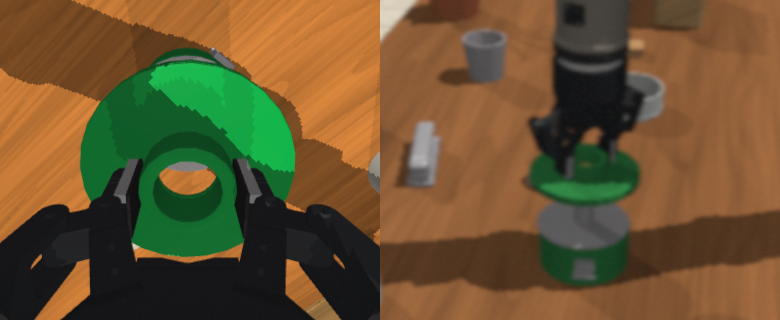

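The cover is level in the gripper, about 95 mm above the inner lid, and clear of the knob. The inner lid sits flat on the tiffin. Handing in.

```bash
python3 -c "
from workcell import close_job; print(close_job())"
```

```text
the job is handed in; nothing more can be done
None
```

I moved both lids by the knob from the pencil tin onto the tiffin, let go, then took the outer cover by its collar and lifted it straight up. I handed the job in at about 15 s; the hand-in gives no verdict.

- **Seating:** Contact came at TCP z = 0.1113 m, the height predicted for a fully seated inner lid. The wrist force returned to zero once the knob was let go.
- **Cover:** At the end the arm was still and gripping it at about 48 mm opening. The wrist read -1.1 N, the weight of the cover alone. From the lift height, it hangs about 95 mm above the inner lid, nearly on the tiffin's axis.
- **Final pictures:** The cover looks level, with a clear gap above the knob, and the inner lid looks flat on the tiffin. I did not see the tin, the tiffin or the bystanders move, but I did not measure their final positions.
- **Disagreement:** Silhouette fits where the arm, the tiffin or the lids overlapped in the picture were poor. The top-view fit after release had a 4 px error and sat about 3 mm off the wrist fit. I relied on the clean fits and the contact height instead.

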